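# Square the press-fit anvil block to the fence

### The job

The press-fit anvil block, the grey casting with one yellow-painted edge, has been left askew on the tooling plate. Push it round by its corners with the fingertips until its yellow-edged face stands flush against the fence, placed so that both of the open toggle clamps behind the fence could be closed down onto it, and leave it there. Only slide it, never lift or tip it, and leave the loose things about the bench where they are.

Things in the scene. Friction and masses are not known exactly. Their poses are not given: they have to be found in the camera images.
- block: press-fit anvil block to be squared: grey cast aluminium, 100 mm along its x, 130 mm along its y, 42 mm tall, about 0.7 to 1 kg, standing loose on the tooling plate; slides under a push of roughly 3 to 9 N. Origin at the centre of its underside, z up. Its locating face is the bright ground 130 mm face at x = +50 mm; a 10 mm wide yellow stripe runs along the top edge of that face, and two dark slots in the top lie on that same half. All four sides are plain and upright
- face_left (a point): bottom corner of the block's locating face, at block x = +50 mm, y = +65 mm, z = 0; axes as the block
- face_right (a point): bottom corner of the block's locating face, at block x = +50 mm, y = -65 mm, z = 0; axes as the block
- plate: fixed aluminium tooling plate, 330 mm (x) by 380 mm (y) by 12 mm thick, lying on the bench, with a grid of small tapped holes; origin at the centre of its underside, so its top is at z = 12 mm. It carries the fence and, behind it, the two toggle clamps
- clamp_left (a point): pivot of the left toggle clamp (steel, red handle, on a riser behind the fence, thrown open, up to 121 mm above the bench), at plate x = 146 mm, y = +35 mm, z = 64 mm; axes as the plate. Closed, its arm would reach straight along -x over the fence, its pad at the same y, so the block must extend past that y to be clamped
- clamp_right (a point): pivot of the right toggle clamp, the same, at plate x = 146 mm, y = -35 mm, z = 64 mm. With both pads on the block its centre is within 30 mm of the fence's middle
- fence_face (a point): middle of the fence's working face, at plate x = +90 mm, y = 0, on the plate's top; axes as the plate. The fence is a dark steel bar bolted to the plate, 260 mm long along y (130 mm either side of this point), 22 mm thick, 25 mm high above the plate. Its working face looks along -x, the block lies on that side, and flush means the locating face at x = 0 of this frame with the block's x axis along this x axis
- punch: loose bystander standing on the plate at its near-left corner: turned steel press punch, 28 mm diameter, 50 mm tall; origin at the centre of its foot
- header: loose bystander on the plate at its near-right corner: black pin header with brass pins, 14 x 60 mm, 19 mm tall; origin at the centre of its underside
- board: loose bystander on the bench to the right: green populated circuit board 150 x 100 mm on 5 mm feet, 18 mm tall; origin at the centre of its underside
- flux: loose bystander standing on the bench to the right: amber bottle with black cap, 40 mm diameter, 90 mm tall; origin at the centre of its foot
- driver: loose bystander lying on the bench to the right, close to the robot: red-handled screwdriver; origin under its middle
- pinpot: loose bystander standing on the bench to the left: small open steel pot, 60 mm diameter, 40 mm tall; origin at the centre of its foot
- spool: loose bystander standing on the bench to the left: solder spool with white flanges, 60 mm diameter, 45 mm tall; origin at the centre of its foot
There are look-alikes about, which are no part of the job. Leave any pink or red look-alike of the block alone.

How it is judged:
By the outcome, as a careful person would: the job done as asked, in the order asked, and still so for the second after the job is handed in, with the robot touching nothing.
It also fails if it takes over 67 s, if anything falls off the work surface, if the arm or the gripper's body presses on something with over 40 N, if the wrist force passes 120 N, or if a joint passes its speed limit or range.

### The arm

A 6-joint arm with a two-finger parallel gripper is mounted at the origin on the work surface. World frame = base frame: x ahead of the robot, y to its left, z up, the work surface at z = 0. Lengths are in mm, angles in rad, forces in N, time in s.
With the tool pointing down it reaches from about 300 to 775 mm from the base axis. Payload 14.6 kg.
Tool frame: the origin (TCP) lies at the very end of the fingers, on their centre line; the grasp point (between the pads) lies 19 mm behind it; z points along the fingers, y is the line along which they close (so a half turn about z gives the same grasp; the last joint's range is limited). The gripper opens to 94 mm and grips with 3 to 60 N. Pads are 16 mm wide; open, the fingers measure 119 mm over their backs; the gripper's body (75 mm by 177 mm) begins 78 mm behind the grasp point.
Start: joints at [-1.218, 0.3, 1.521, -0, 1.321, -0.067], TCP at [224.16, -502.237, 205.446] pointing down, gripper open.
Joint ranges: [-3.03, 3.03], [-0.79, 2.21], [0.23, 2.52], [-1.04, 4.18], [0, 3.07], [-2.55, 2.55]. Speed limits (rad/s): [2.22, 2.22, 2.57, 3.14, 3.14, 3.14].

### API

Orientations are given as [roll, pitch, yaw] about the fixed x, y, z axes, in that order (R = Rz(yaw) Ry(pitch) Rx(roll)).
In Python, from cell import manip, eyes, ticket gives the robot as it stands. The module is installed in compiled form; this text tells all that it offers.
- The arm moves only by the tool arm_command, never from a script. Its argument "plan" is a list of rows, each a list of 5 numbers: the opening, from -1 (shut) to 1 (fully open), then the shift along the tool's x, y, z in m, then the turn about the tool's z in rad. In form: [[jaw, dx, dy, dz, roll], ...]. A call has 1 to 20 rows; each row shifts and turns the commanded pose from where the row before left it, along the tool's axes as they then stand; what a row does not reach is not made up. A row lasts 1/8 s, in which the tool goes at most 62.5 mm and 10.7 degrees, less where a joint would pass 70% of its speed; a pose out of reach is approached as far as the arm can. A call is refused whole if a number of a shift passes 0.0625 or a number of a turn 0.188, either way. A call with a gripper value outside its range is refused whole. The fingers move at their own pace and stop on an object; "newtons" is the grip in N (left out, the last holds). Time passes only in rows, so rows that do not move let the fingers close. It gives the time, the measured TCP pose, the force, the opening and the grip force at its end, in the units of the state.
- manip.read_state(): the state, without advancing time (a new reading comes with each control period).
- eyes.camera(name): name is "side" or "top"; returns a dict with "img" (384x512x3 uint8, blue, green, red), "z_map" (384x512 float32, mm along the optical axis (not along the pixel's ray), 0 where there is no reading), "fx", "fy", "cx", "cy" (pixels), "eye" and "orientation" of the camera in the world. Camera axes: x right, y down, z forward; pixel columns grow to the right and rows downward; lengths in mm; the calibration is good to about 2 mm. A picture is of the moment at which its call begins.
- ticket.sign_off(): hands the job in; it is judged then, once.
The state is a dict: "clock": time; "joints": joint angles; "qd": joint speeds; "effort": joint torques, N m; "eef_pos": TCP position; "eef_rot": TCP orientation; "wrist_force": force on the tool from outside, world axes, zero at the start; "moment": the same for the moment, N m; "finger_gap": finger opening in mm; "finger_force": force on a finger pad.
Only numpy, scipy, OpenCV 4.12 (cv2) and the standard library are available. Lean on these libraries where they do the work, as an engineer would, in place of code of your own. Each camera call takes 0.05 s, during which the arm holds its last target. There are 200 camera calls.

## Working session

There is one attempt and no reset: what is moved stays moved. The work goes in short steps, Python scripts to look and compute and a tool call to move; the robot and the scene stay as the last step left them, time stands still between calls to the robot, and variables do not carry over. Pictures are saved under pics/ and viewed, at most 10 in all, crops included, and the job is handed in when it is done.

Besides the shell and the picture viewer there is one more tool, called in YAML: its name, and indented under it one key for each argument. arm_command: Moves the arm, as the interface text tells. Its arguments: {"type":"object","properties":{"plan":{"type":"array"},"newtons":{"type":"number"}},"required":["plan"]}

```bash
mkdir -p pics; cat > h.py <<'E'
import numpy as np,cv2
from cell import manip,eyes,ticket
from scipy.spatial.transform import Rotation as R
def cam(n):
    c=eyes.camera(n); o=np.array(c["orientation"],float)
    c["R"]=o if o.shape==(3,3) else R.from_euler('xyz',o).as_matrix(); return c
def pt(c,u,v,z=None):
    d=np.array([(u-c["cx"])/c["fx"],(v-c["cy"])/c["fy"],1.]); e=np.array(c["eye"],float); r=c["R"]@d
    if z is None: return e+r*c["z_map"][int(round(v)),int(round(u))]
    return e+r*(z-e[2])/r[2]
E
python3 - <<'E'
from h import *
for n in("top","side"):
    c=cam(n); cv2.imwrite(f"pics/{n}0.png",c["img"]); print(n,c["eye"],c["orientation"],c["fx"],c["cx"],c["cy"])
    np.savez(f"{n}0.npz",**c)
print(manip.read_state())
E
```

```text
top [ 435.6818274   -65.85230254 1435.08632816] [-3.10050824  0.02215554 -1.59572192] 478.12259009442624 260.89180894449225 193.09850043454188
side [254.58086386 946.80329314 818.80067895] [-2.1944296  -0.01182032 -2.89883321] 360.5669860942053 256.76255443772243 192.66283249937607
{'clock': 0.1, 'joints': array([-1.21761246e+00,  3.00436446e-01,  1.52149963e+00,  2.27124022e-05,
        1.32071939e+00, -6.65626602e-02]), 'qd': array([-3.65696808e-04, -6.24561244e-04, -2.27600332e-03, -9.29917202e-05,
        3.03389729e-04,  1.28045731e-03]), 'effort': array([-4.18286054e-04, -5.32650733e+01, -3.53285694e+01,  7.08905957e-02,
        2.34738778e-02, -6.66211849e-05]), 'eef_pos': array([ 224.08163778, -502.02685137,  204.93979952]), 'eef_rot': array([-3.14053366e+00, -9.26426780e-05,  4.19740850e-01]), 'wrist_force': array([-0.12400285,  0.2078935 ,  0.14954067]), 'moment': array([-0.00834456,  0.00401913, -0.00058226]), 'finger_force': 0.0, 'finger_gap': 93.46748986018694}
```

View pics/top0.png

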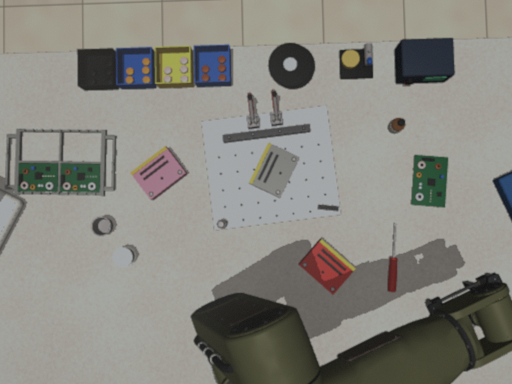

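View pics/side0.png

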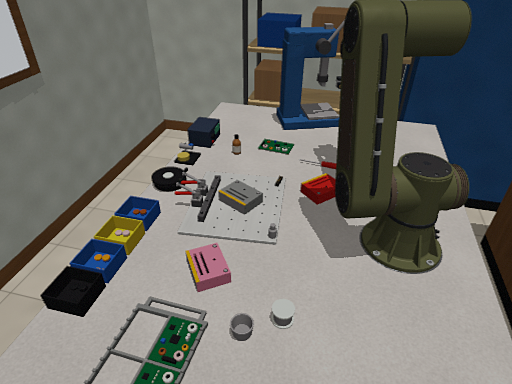

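The top view shows three look-alikes: grey with a yellow edge at (274,170) on the plate, pink at (158,173) and red at (327,266). The grey one fits. The fence is at (266,133), and the clamps are at (253,110) and (276,107). I'll confirm in an enlarged crop.

```bash
python3 - <<'E'
import cv2,numpy as np
i=np.load("top0.npz")["img"][85:235,195:345]
cv2.imwrite("pics/crop0.png",cv2.resize(i,None,fx=4,fy=4,interpolation=cv2.INTER_CUBIC))
E
```

```text
(no output)
```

View pics/crop0.png

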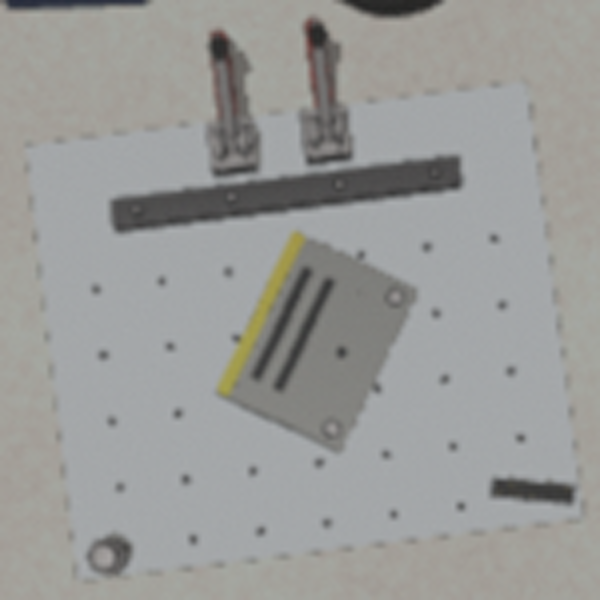

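The crop shows the grey block with its yellow edge from (298,232) to (218,393) and its other corners at (415,290) and (342,452). The fence's working edge runs from (117,232) to (461,187).

```bash
cat >> h.py <<'E'
def fr(c,l,z,x0=195,y0=85,s=4):
    return np.array([pt(c,x0+(u+.5)/s-.5,y0+(v+.5)/s-.5,z) for u,v in l])
E
python3 - <<'E'
from h import *
np.set_printoptions(precision=1,suppress=True)
c=dict(np.load("top0.npz"))
b=fr(c,[(298,231),(218,395),(342,452),(416,290)],54)[:,:2]
f=fr(c,[(117,232),(461,187)],37)[:,:2]
p=fr(c,[(25,147),(527,83),(582,517),(78,578)],12)[:,:2]
print("block",b,[np.linalg.norm(b[i]-b[i-1]) for i in range(4)],b.mean(0))
print("fence",f,np.linalg.norm(f[0]-f[1]),f.mean(0)); print("plate",p,p.mean(0),[np.linalg.norm(p[i]-p[i-1]) for i in range(4)])
dl=f[0]-f[1];print("fence yaw",np.degrees(np.arctan2(-dl[0],dl[1])))
dp=p[0]-p[1]+p[3]-p[2];py=np.arctan2(-dp[0],dp[1]);print("plate yaw",np.degrees(py),"fence from plate",p.mean(0)+90*np.array([np.cos(py),np.sin(py)]))
d=b[1]-b[0]+b[2]-b[3];print("block yaw",np.degrees(np.arctan2(-d[0],d[1])))
for n,q in dict(punch=(105,556),header=(533,491),c1=(232,150),c2=(325,140)).items(): print(n,fr(c,[q],40)[0])
E
```

```text
block [[ 639.9  -64.2]
 [ 522.3   -3.3]
 [ 478.7  -91.9]
 [ 594.6 -148.5]] [np.float64(95.69099075831166), np.float64(132.51726137011772), np.float64(98.7164930012697), np.float64(129.0078037166035)] [558.9 -77. ]
fence [[ 645.5   69. ]
 [ 671.5 -184.6]] 254.97132313292946 [658.5 -57.8]
plate [[ 715.4  139.3]
 [ 752.6 -238.3]
 [ 427.3 -269. ]
 [ 391.3  106.1]] [571.6 -65.5] [np.float64(325.81787540576846), np.float64(379.4120110411593), np.float64(326.7611057707492), np.float64(376.8576048474174)]
fence yaw 5.867612438480597
plate yaw 5.559052021701973 fence from plate [661.2 -56.8]
block yaw 63.281277534611846
punch [407.7  82.6  40. ]
header [ 447.2 -230.1   40. ]
c1 [703.2 -17.3  40. ]
c2 [708.6 -85.8  40. ]
```

arm_command:
  plan:
    - [1, 0, 0, 0, -0.17]
    - [1, 0, 0, 0, -0.17]
    - [1, 0, 0, 0, -0.17]
    - [1, 0, 0, 0, -0.17]
    - [1, 0.037, 0.009, 0, 0]
    - [1, 0.037, 0.009, 0, 0]
    - [1, 0.037, 0.009, 0, 0]
    - [1, 0.037, 0.009, 0, 0]
    - [1, 0.037, 0.009, 0, 0]
    - [1, 0.037, 0.009, 0, 0]
    - [1, 0.037, 0.009, 0, 0]
    - [1, 0.037, 0.009, 0, 0]
    - [1, 0.037, 0.009, 0, 0]
    - [1, 0.037, 0.009, 0, 0]
    - [1, 0.037, 0.009, 0, 0]
    - [1, 0.037, 0.009, 0, 0]
    - [1, 0, 0, 0, 0]

```text
clock: 2.22
eef_pos: [522.7, -153.9, 204.9]
eef_rot: [-3.141, -0.0, 1.102]
wrist_force: [0.2, 0.1, -0.2]
finger_gap: 94.1
finger_force: 0.0
```

arm_command:
  plan:
    - [1, 0, 0, 0.04, 0]
    - [1, 0, 0, 0.04, 0]
    - [1, 0, 0, 0.04, 0]
    - [1, 0, 0, 0.04, 0]
    - [1, 0, 0, 0.015, 0]
    - [1, 0, 0, 0.008, 0]
    - [1, 0, 0, 0, 0]
    - [1, 0.008, 0, 0, 0]
    - [1, 0.008, 0, 0, 0]
    - [1, 0, 0, 0, 0]

```text
clock: 3.48
eef_pos: [529.6, -140.7, 22.8]
eef_rot: [3.141, -0.0, 1.101]
wrist_force: [-0.2, 0.4, 0.6]
finger_gap: 93.6
finger_force: 0.0
```

```bash
cat > snap.py <<'E'
import sys
from h import *
c=cam("top"); np.savez(sys.argv[1]+".npz",**c)
cv2.imwrite(f"pics/{sys.argv[1]}.png",cv2.resize(c["img"][85:235,195:345],None,fx=4,fy=4,interpolation=cv2.INTER_CUBIC))
E
python3 snap.py t1
```

```text
(no output)
```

View pics/t1.png

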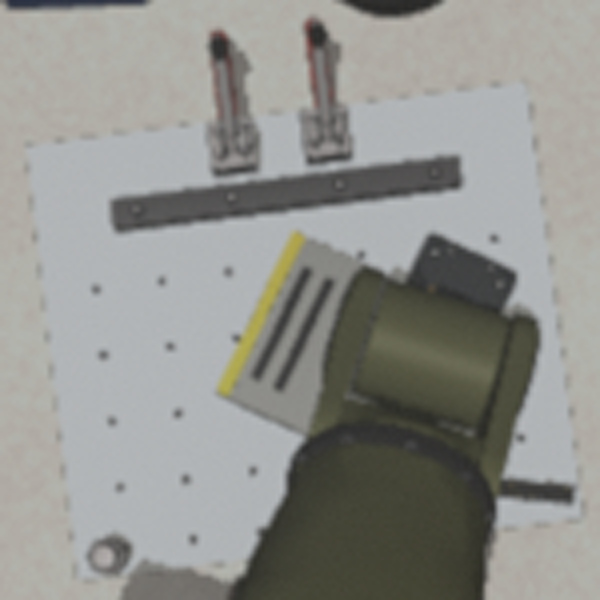

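The block hasn't moved: its yellow edge still runs (298,232)–(218,393), with the gripper behind its back face. Next I'll make contact and start the turning arc.

arm_command:
  plan:
    - [1, 0.004, 0, 0, 0]
    - [1, 0.004, 0, 0, 0]
    - [1, 0.003, 0, 0, 0]
    - [1, 0.0015, -0.0029, 0, 0.05]
    - [1, 0.0015, -0.0029, 0, 0.05]
    - [1, 0.0015, -0.0029, 0, 0.05]
    - [1, 0.0015, -0.0029, 0, 0.05]
    - [1, 0.0015, -0.0029, 0, 0.05]
    - [1, 0.0015, -0.0029, 0, 0.05]
    - [1, 0.0015, -0.0029, 0, 0.05]
    - [1, 0.0015, -0.0029, 0, 0.05]
    - [1, 0.0015, -0.0029, 0, 0.05]
    - [1, 0.0015, -0.0029, 0, 0.05]

```text
clock: 5.15
eef_pos: [521.2, -101.8, 22.4]
eef_rot: [-3.141, 0.001, 0.598]
wrist_force: [-3.5, -2.2, 1.4]
finger_gap: 93.9
finger_force: 1.9
```

```bash
python3 snap.py t2
```

```text
(no output)
```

View pics/t2.png

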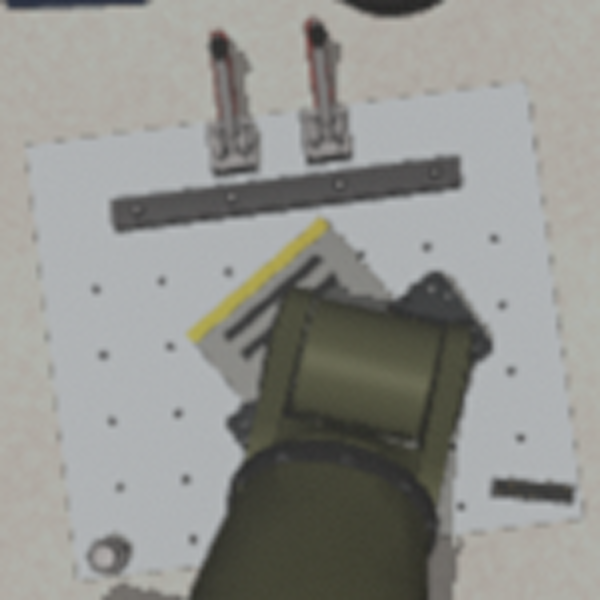

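The yellow edge now runs (327,220)–(190,338), so the block is at about 39° yaw and turning as planned.

arm_command:
  plan:
    - [1, 0.0015, -0.0029, 0, 0.05]
    - [1, 0.0015, -0.0029, 0, 0.05]
    - [1, 0.0015, -0.0029, 0, 0.05]
    - [1, 0.0015, -0.0029, 0, 0.05]
    - [1, 0.0015, -0.0029, 0, 0.05]
    - [1, 0.0015, -0.0029, 0, 0.05]
    - [1, 0.0015, -0.0029, 0, 0.05]
    - [1, 0.0015, -0.0029, 0, 0.05]
    - [1, 0.0015, -0.0029, 0, 0.05]
    - [1, 0.0015, -0.0029, 0, 0.05]
    - [1, 0, 0, 0, 0]

```text
clock: 6.58
eef_pos: [524.8, -69.4, 22.4]
eef_rot: [-3.141, 0.0, 0.101]
wrist_force: [-1.8, 1.1, -0.5]
finger_gap: 94.0
finger_force: 0.6
```

```bash
python3 snap.py t3
```

```text
(no output)
```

View pics/t3.png

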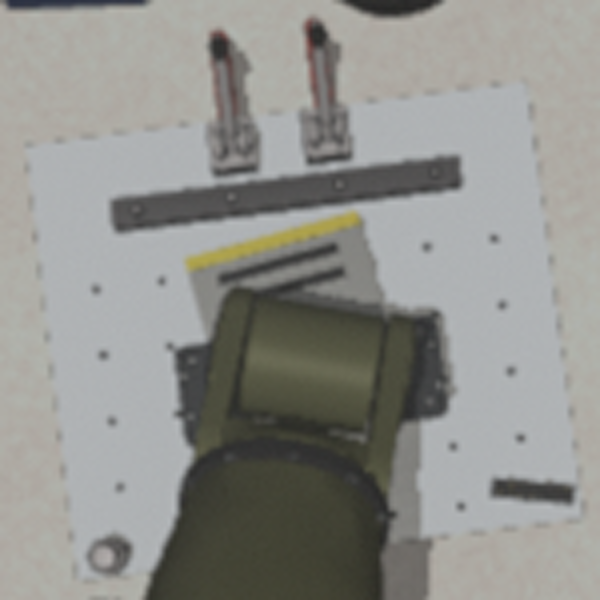

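```bash
cat > loc.py <<'E'
from h import *
import sys
np.set_printoptions(precision=1,suppress=True)
c=dict(np.load(sys.argv[1]+".npz")); a=eval(sys.argv[2])
b=fr(c,a,54)[:,:2]; F=np.array([660,-57.3]); y=np.radians(5.7); Rm=np.array([[np.cos(y),np.sin(y)],[-np.sin(y),np.cos(y)]])
q=(b-F)@Rm.T; d=q[0]-q[1]; print(q,"mid",q.mean(0),"yaw rel",np.degrees(np.arctan2(-d[0],d[1])))
E
python3 loc.py t3 "[(186,260),(361,211)]"
```

```text
[[-31.3  78.4]
 [-12.  -52.1]] mid [-21.7  13.2] yaw rel 8.416216543905147
```

The block is now about 8° off, with a 22 mm gap and centred +13 mm along the fence. I'll back off, centre the tool on the block and push forward with both fingertips.

arm_command:
  plan:
    - [1, -0.006, 0, 0, 0]
    - [1, 0, -0.01, 0, 0]
    - [1, 0.006, 0, 0, 0]
    - [1, 0.004, 0, 0, 0]
    - [1, 0.004, 0, 0, 0]
    - [1, 0.004, 0, 0, 0]
    - [1, 0.004, 0, 0, 0]
    - [1, 0.004, 0, 0, 0]
    - [1, 0.003, 0, 0, 0]
    - [1, 0.002, 0, 0, 0]
    - [1, 0, 0, 0, 0]

```text
clock: 8.0
eef_pos: [548.8, -57.2, 22.2]
eef_rot: [-3.141, 0.001, 0.1]
wrist_force: [-3.1, 0.2, -1.1]
finger_gap: 94.2
finger_force: 1.4
```

```bash
python3 snap.py t4
```

```text
(no output)
```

View pics/t4.png

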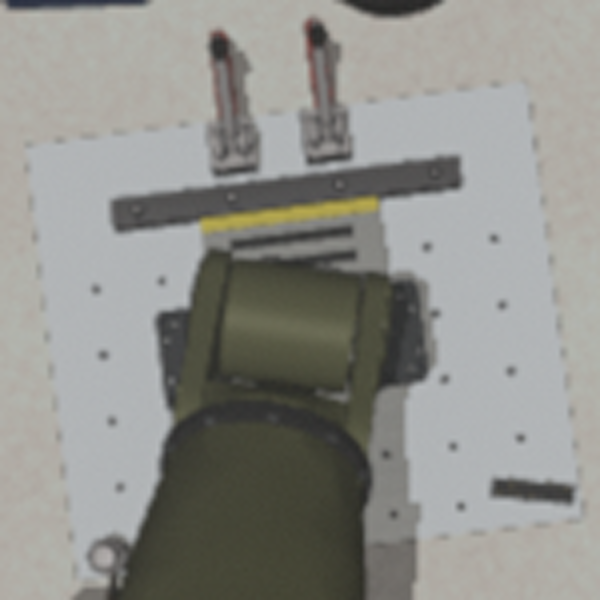

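The yellow edge is now at (201,226)–(379,203), almost at the fence and well centred on the clamps. I'll press home gently.

arm_command:
  plan:
    - [1, 0.001, 0, 0, 0]
    - [1, 0.001, 0, 0, 0]
    - [1, 0, 0, 0, 0]

```text
clock: 8.43
eef_pos: [550.8, -57.0, 22.3]
eef_rot: [-3.142, 0.0, 0.1]
wrist_force: [-3.3, -0.3, -2.2]
finger_gap: 93.8
finger_force: 1.5
```

arm_command:
  plan:
    - [1, 0.001, 0, 0, 0]
    - [1, 0.001, 0, 0, 0]
    - [1, 0, 0, 0, 0]

```text
clock: 8.8
eef_pos: [552.9, -56.7, 22.5]
eef_rot: [3.142, -0.0, 0.1]
wrist_force: [-2.3, -0.3, -2.0]
finger_gap: 93.9
finger_force: 1.3
```

arm_command:
  plan:
    - [1, 0.001, 0, 0, 0]
    - [1, 0.001, 0, 0, 0]
    - [1, 0, 0, 0, 0]

```text
clock: 9.18
eef_pos: [553.1, -56.7, 22.5]
eef_rot: [-3.141, 0.004, 0.1]
wrist_force: [-19.4, -1.3, 10.0]
finger_gap: 94.0
finger_force: 9.6
```

arm_command:
  plan:
    - [1, 0.001, 0, 0, 0]
    - [1, 0, 0, 0, 0]

```text
clock: 9.43
eef_pos: [553.0, -56.7, 22.5]
eef_rot: [-3.141, 0.007, 0.1]
wrist_force: [-27.9, -2.0, 16.5]
finger_gap: 94.0
finger_force: 14.0
```

Fence contact is confirmed at 28 N. I'll back off, shut the fingers and press once at mid-face so the block squares itself against the fence.

arm_command:
  plan:
    - [1, -0.005, 0, 0, 0]
    - [1, -0.015, 0, 0, 0]
    - [-1, 0, 0.008, 0, 0]
    - [-1, 0, 0, 0, 0]
    - [-1, 0, 0, 0, 0]
    - [-1, 0, 0, 0, 0]
    - [-1, 0, 0, 0, 0]
    - [-1, 0, 0, 0, 0]
    - [-1, 0, 0, 0, 0]
    - [-1, 0, 0, 0, 0]

```text
clock: 10.68
eef_pos: [536.7, -66.4, 22.4]
eef_rot: [-3.142, -0.0, 0.1]
wrist_force: [0.1, 0.0, 0.7]
finger_gap: 17.3
finger_force: 0.0
```

```bash
python3 loc.py t4 "[(201,219),(379,196)]"
```

```text
[[ -3.   63.9]
 [ -2.8 -66.4]] mid [-2.9 -1.2] yaw rel 0.07592814036938249
```

arm_command:
  plan:
    - [-1, 0.004, 0.001, 0, 0]
    - [-1, 0.004, 0.001, 0, 0]
    - [-1, 0.004, 0.001, 0, 0]
    - [-1, 0.003, 0, 0, 0]
    - [-1, 0.001, 0, 0, 0]
    - [-1, 0.001, 0, 0, 0]
    - [-1, 0.001, 0, 0, 0]
    - [-1, 0, 0, 0, 0]

```text
clock: 11.68
eef_pos: [554.1, -67.6, 22.4]
eef_rot: [-3.141, 0.002, 0.1]
wrist_force: [-6.1, 0.5, 4.4]
finger_gap: 0.3
finger_force: 3.4
```

arm_command:
  plan:
    - [-1, 0.001, 0, 0, 0]
    - [-1, 0.001, 0, 0, 0]
    - [-1, 0, 0, 0, 0]

```text
clock: 12.05
eef_pos: [554.1, -67.6, 22.4]
eef_rot: [-3.141, 0.007, 0.1]
wrist_force: [-23.8, -2.7, 17.9]
finger_gap: 0.6
finger_force: 12.2
```

arm_command:
  plan:
    - [-1, -0.005, 0, 0, 0]
    - [-1, -0.015, 0, 0, 0]
    - [-1, -0.02, 0, 0, 0]
    - [-1, 0, 0, -0.04, 0]
    - [-1, 0, 0, -0.05, 0]
    - [-1, 0, 0, -0.05, 0]
    - [-1, 0, 0, -0.05, 0]
    - [-1, 0, 0.04, 0, 0]
    - [-1, 0, 0.05, 0, 0]
    - [-1, 0, 0.05, 0, 0]
    - [-1, 0, 0.05, 0, 0]
    - [-1, 0, 0.05, 0, 0]
    - [-1, 0, 0.04, 0, 0]
    - [-1, 0, 0, 0, 0]

```text
clock: 13.8
eef_pos: [544.4, -352.2, 211.5]
eef_rot: [-3.141, 0.001, 0.097]
wrist_force: [0.0, 0.6, -1.0]
finger_gap: 0.5
finger_force: 0.0
```

```bash
python3 snap.py t5; python3 -c "
from h import *
s=manip.read_state();print(s['wrist_force'],s['eef_pos'],s['clock'])
a=np.load('top0.npz')['img'];b=np.load('t5.npz')['img'];d=cv2.absdiff(a,b).max(2)
for n,(u,v) in dict(punch=(222,224),header=(328,208),board=(430,181),flux=(398,125),pinpot=(103,226),spool=(124,257),pink=(158,173)).items(): print(n,(d[v-16:v+16,u-20:u+20]>40).sum())"
```

```text
[-0.83936031  1.33410027  0.15778582] [ 544.69192529 -350.60256539  211.76929727] 13.85
punch 0
header 470
board 470
flux 318
pinpot 0
spool 0
pink 0
```

View pics/t5.png

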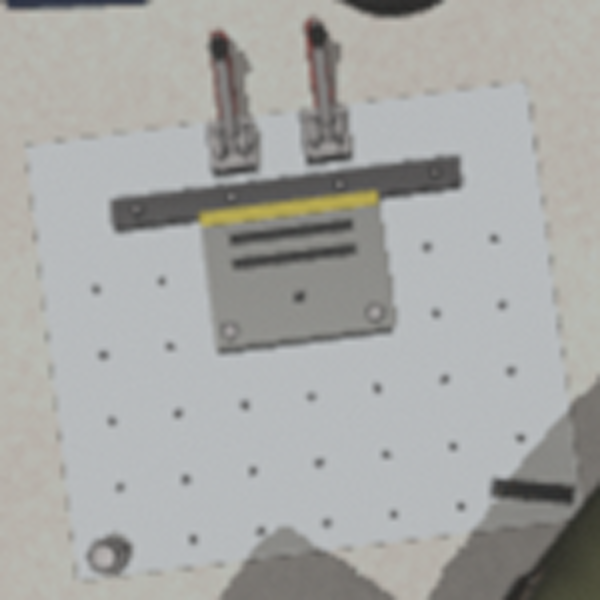

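The block's yellow edge runs (199,218)–(379,196), flush and parallel to the fence. Its span covers both clamp lines, at about 235 and 328. The header at (533,491) and punch at (108,555) are unmoved; the differences on the right side are the arm and its shadow.

```bash
python3 -c "
from cell import ticket; print(ticket.sign_off())"
```

```text
the job is handed in; nothing more can be done
None
```

The anvil block's yellow-edged face is flush against the fence and roughly centred, so both clamps could close onto it; I slid it without lifting or tipping, bumped nothing loose, and handed the job in at about 14 s of the 67 s allowed.

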